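# Put the tray of rolls away in the bread cabinet

### The job

The tray of rolls has been left sticking out of the low bread cabinet. With your fingertips push the tray all the way in until it stops, then push the cabinet door fully shut, and leave everything alone at the end. Push only: do not lift or carry the tray, do not touch the rolls, and do not disturb the other things on the bench.

Things in the scene. Friction and masses are not known exactly. Their poses are not given: they have to be found in the camera images.
- cabinet: Low steel bread cabinet, clear top, fixed; 320 mm deep, 280 wide, 115 high. Origin: middle of the front edge of its underside, on the bench; +x runs into it, +y left along the front. Opening in the front plane (x = 0), 258 wide, floor 25 mm above the bench. The top panel begins 18 mm behind that plane. A tray slides straight in along +x between the side walls until it meets the rear wall.
- tray: Loose aluminium tray on the cabinet floor, sticking out of the opening, two rolls on it; about 0.7 kg empty, 300 mm long (x), 250 wide (y). Base 4 mm, side and back rims 20 high; at the front (-x) end an upright plate 62 high, 6 thick, full width. Origin: centre of the underside, 25 mm above the bench; +x points into the cabinet. Slides at about 2 to 12 N.
- tray_front (a point): Top edge of the tray's front plate, on its outer face, middle of its width, 87 mm above the bench; axes as the tray's. Push this face along the cabinet's +x. With the tray home it lies 10 mm inside the front plane (x = +0.010 in the cabinet's frame); at the start 50 to 100 mm outside.
- door (a joint): Angle q (rad) of the steel door: 0 shut, 1.65 to 1.85 at the start, stop at 2.0. Upright hinge at the front right (-y); turns easily (0.03 N m), no latch, stays where left. Panel 280 mm wide, 12 thick, from 5 to 114 mm above the bench. In the cabinet's frame it runs from the hinge along (-sin q, cos q); its outer face, the one to push, faces (-cos q, -sin q).
- door_hinge (a point): Point on the door's hinge axis, in the plane of its outer face, at x = -0.014, y = -0.140 in the cabinet's frame, 59.5 mm above the bench; turns with the door: its +y runs along the panel from the hinge, its -x is the outward normal of the outer face.
- door_handle (a point): Grip point of the upright black bar handle (65 mm long, 11 mm thick), 250 mm from the hinge along the panel and 35 mm out from the outer face, 59 mm above the bench. It need not be used.
- jar: White jar with steel cap, 84 mm across, 130 mm high, standing on the bench left of the cabinet; origin: centre of its underside. Leave alone.
- brush: Pastry brush with wooden handle, 200 mm long, about 20 mm high, lying on the bench left of the work; origin: its middle, on the bench; x along it. Leave alone.
- mug: White mug, 80 mm across, 90 mm high, standing on the bench right of the cabinet; origin: centre of its underside. Leave alone.
- roll0: Bread roll on the left of the tray, 76 mm across, 41 mm high; origin: centre of its underside. At least 55 mm of clear tray lies between the front plate and any roll. Do not touch.
- roll1: Bread roll on the right of the tray, 76 mm across, 41 mm high; origin: centre of its underside. At least 55 mm of clear tray lies between the front plate and any roll. Do not touch.
Not all that is in view belongs to the job. What is shaped like the roll0 but purple is not meant. Leave any black look-alike of the roll1 alone.

How it is judged:
On the way, in this order (a step that is already met when the one before it is completed fails the run):
1. the tray is pushed home while the door still stands open (x of tray_front in the frame of cabinet above 0.004 m and value of joint door above 0.5 rad), for 0.2 s.
2. the door is then pushed shut (x of tray_front in the frame of cabinet above 0.004 m and value of joint door below 0.03 rad), for 0.2 s.
At the end, for the whole second after the job is handed in: The tray's front plate is within 6 mm of its fully home place, the door is within 0.03 rad of shut (about 8 mm at its free edge), tray and door are at rest, the tray lies flat on the cabinet floor with the two rolls upright on it, and jar, brush and mug are within 20 mm of where they stood (all of step 2 and velocity of joint door between -0.02 and 0.02 rad/s and height (world z) of tray below 0.03 m and linear speed of tray below 0.01 m/s and z of roll0 in the frame of tray between -0.004 and 0.012 m and angle between each of roll0, roll1's own z axis and vertical below 0.3 rad and z of roll1 in the frame of tray between -0.004 and 0.012 m and distance of each of jar, brush, mug from where it was at the start of the episode below 0.02 m); the robot touches nothing.
It fails at once if the tray is lifted more than 12 mm off the cabinet floor or tipped over 0.15 rad (height (world z) of tray above 0.037 m or angle between tray's own z axis and vertical above 0.15 rad).
It fails at once if the robot touches a roll (contact force between any of the fingers, the arm and roll0 above 0.3 N or contact force between any of the fingers, the arm and roll1 above 0.3 N).
It fails at once if a roll is lifted or tipped (z of any of roll0, roll1 in the frame of tray above 0.03 m or angle between any of roll0, roll1's own z axis and vertical above 0.6 rad).
It fails at once if a bystander is moved by more than 20 mm (distance of any of jar, brush, mug from where it was at the start of the episode above 0.02 m).
It also fails if it takes over 64 s, if anything falls off the work surface, if the arm or the gripper's body presses on something with over 40 N, if the wrist force passes 120 N, or if a joint passes its speed limit or range.

### The arm

A 6-joint arm with a two-finger parallel gripper is mounted at the origin on the work surface. World frame = base frame: x ahead of the robot, y to its left, z up, the work surface at z = 0. Lengths are in m, angles in rad, forces in N, time in s.
With the tool pointing down it reaches from about 0.3 to 0.775 m from the base axis. Payload 14.6 kg.
Tool frame: the origin (TCP) lies midway between the tips of the shut fingers; the grasp point (between the pads) lies 19 mm behind it; z points along the fingers, y is the direction in which the jaws open and shut (so a half turn about z gives the same grasp; the last joint's range is limited). The gripper opens to 85 mm and grips with 20 to 120 N. Pads are 22 mm wide; open, the fingers measure 114 mm over their backs; the gripper's body (76 mm by 85 mm) begins 54 mm behind the grasp point. The pads swing forward as they close: fully open they stand 13 mm farther back than shut.
Start: joints at [-1.241, 0.3, 1.521, -0, 1.321, -0.067], TCP at [0.213, -0.507, 0.231] pointing down, gripper open.
Joint ranges: [-3.03, 3.03], [-0.79, 2.21], [0.23, 2.52], [-1.04, 4.18], [0, 3.07], [-2.55, 2.55]. Speed limits (rad/s): [2.22, 2.22, 2.57, 3.14, 3.14, 3.14].

### API

Orientations are given as [roll, pitch, yaw] about the fixed x, y, z axes, in that order (R = Rz(yaw) Ry(pitch) Rx(roll)).
In Python, from bench import sensors, vision, workorder, models gives the robot as it stands. The module is installed in compiled form; this text tells all that it offers.
- The arm moves only by the shell command python3 -m creep 'ROWS'. ROWS is a JSON object of lists of equal length, an entry for each row: "linear": the shift along the world's x, y, z in mm, a list of three; "twist": the turn, a rotation vector about the world's x, y, z in degrees, a list of three; "hand": the finger opening in mm, from 0 to 85.4. A call has 1 to 8 rows; each row is the pose to reach, as a shift and turn from the pose measured when the call began; what a row does not reach only later rows make up. A row lasts 1/12 s, in which the tool goes at most 41.7 mm and 7.16 degrees, less where a joint would pass 70% of its speed; a pose out of reach is approached as far as the arm can. A call with a gripper value outside its range is refused whole. The fingers move at their own pace and stop on an object; the grip force is fixed at half the most. Time passes only in rows, so rows that repeat a pose let the fingers close. It gives the time, the measured TCP pose, the force and the opening at its end, in the units of the state.
- sensors.observe(): the state, without advancing time (a new reading comes with each control period).
- vision.get_image(name): name is "scene" or "top" or "wrist"; returns a dict with "image" (480x640x3 uint8, red, green, blue), "K" (3x3 intrinsics, pixels), "pose" (4x4, takes a point from camera to world coordinates). Camera axes: x right, y up, looking along -z (the intrinsics and any distortion apply to the point x, -y, -z); pixel columns grow to the right and rows downward; lengths in m; the calibration is good to about 2 mm. A picture is of the moment at which its call begins. There is no depth.
- workorder.close_job(): hands the job in, once; it reports no verdict.
Trained networks look in a picture, given as the dict that the camera call returned (one of the last four; its "shot" number tells which), for a name from the list of things; names that differ only in an ending like _2 or _b are one class to them, and where a whole thing is asked for, a point or a joint stands for the part that bears it (a point fixed in the world has none). Each returns a list of dicts, best first, with "conf" (0 to 1); they miss things now and then, are a little off and sometimes report something else, mostly with a low value. They report only what shows in the picture. A call takes as long as a camera call. They do not tell look-alikes from the thing itself.
- models.search_frame(picture, query): "extent" ([left, top, width, height] in pixels, round what is visible of it).
The state is a dict: "clock": time; "q": joint angles; "qd": joint speeds; "effort": joint torques, N m; "eef_pos": TCP position; "tool_rot": TCP orientation; "contact_force": force on the tool from outside, world axes, zero at the start; "wrist_torque": the same for the moment, N m; "grip_width": opening from 0.0 (shut) to 1.0 (fully open).
Only numpy, scipy, OpenCV 4.12 (cv2) and the standard library are available. Lean on these libraries where they do the work, as an engineer would, in place of code of your own. Each camera call takes 0.05 s, during which the arm holds its last target.

## Working session

There is one attempt and no reset: what is moved stays moved. The work goes in short steps, Python scripts to look and compute and a shell command to move; the robot and the scene stay as the last step left them, time stands still between calls to the robot, and variables do not carry over. Pictures are saved under pics/ and viewed, and the job is handed in when it is done.

```bash
mkdir -p pics; python3 - <<'E'
from bench import sensors, vision, models
import cv2, pickle
s=sensors.observe(); print(s)
for n in ["scene","top","wrist"]:
    p=vision.get_image(n); cv2.imwrite(f"pics/{n}0.png",p["image"][:,:,::-1]); pickle.dump(p,open(f"{n}0.pkl","wb"))
    print(n,p["K"].tolist(),p["pose"].round(4).tolist(),[k for k in p if k not in("image",)], p.get("dist"))
    if n=="wrist": continue
    for q in ["cabinet","tray","door","door_handle","jar","brush","mug","roll0"]:
        try: print(q,[(d["extent"],round(d["conf"],2)) for d in models.search_frame(p,q)][:4])
        except Exception as e: print(q,e)
E
```

```text
{'clock': 0.0, 'q': array([-1.24058369e+00,  3.00497497e-01,  1.52154676e+00, -1.98539966e-05,
        1.32069963e+00, -6.65901691e-02]), 'qd': array([ 0.00120556, -0.00128906,  0.00154747,  0.00162593,  0.00084757,
       -0.0003122 ]), 'effort': array([ 3.22997403e-03, -5.43495870e+01, -3.61795449e+01,  4.87477246e-05,
        3.96736999e-03,  6.79347650e-06]), 'eef_pos': array([ 0.21248588, -0.5070583 ,  0.23072135]), 'tool_rot': array([-3.14044269e+00, -5.74161683e-05,  3.96807693e-01]), 'contact_force': array([-0.59085204, -0.2232615 , -0.28845414]), 'wrist_torque': array([ 0.01936716, -0.01062511,  0.069848  ]), 'grip_width': 1.0057153890556803}
scene [[597.9111913157739, 0.0, 326.47340050539214], [0.0, 597.9111913157739, 232.32929493668786], [0.0, 0.0, 1.0]] [[0.91, -0.3388, 0.239, 0.9332], [0.4146, 0.7537, -0.5099, -0.7309], [-0.0073, 0.5631, 0.8263, 1.2801], [0.0, 0.0, 0.0, 1.0]] ['K', 'pose', 'shot'] None
cabinet [([181.6, 191.0, 301.2, 168.9], 0.78)]
tray [([278.0, 191.4, 77.2, 97.2], 0.79)]
door [([183.3, 242.0, 114.7, 54.4], 0.9)]
door_handle [([183.3, 243.3, 118.0, 55.7
[... 653 characters left out ...]
212.1, 25.0, 9.3], 0.17)]
door [([365.7, 230.9, 55.3, 143.2], 0.91)]
door_handle [([364.5, 230.6, 58.1, 142.5], 0.84), ([239.7, 203.5, 127.7, 62.6], 0.4)]
jar [([106.9, 194.1, 60.8, 46.2], 0.9)]
brush [([127.4, 257.0, 32.1, 95.2], 0.96)]
mug [([367.9, 231.4, 54.0, 145.3], 0.71), ([458.4, 175.4, 56.9, 48.6], 0.65)]
roll0 [([190.7, 186.6, 35.9, 38.0], 0.67), ([261.6, 201.5, 34.7, 19.2], 0.65), ([320.7, 212.4, 25.0, 9.7], 0.63)]
wrist [[337.2064298401796, 0.0, 318.61592242074437], [0.0, 337.2064298401796, 242.44534797727235], [0.0, 0.0, 1.0]] [[0.3865, 0.8763, 0.2876, 0.2871], [-0.9223, 0.3672, 0.1208, -0.4766], [0.0002, -0.3119, 0.9501, 0.3749], [0.0, 0.0, 0.0, 1.0]] ['K', 'pose', 'shot'] None
```

View pics/scene0.png

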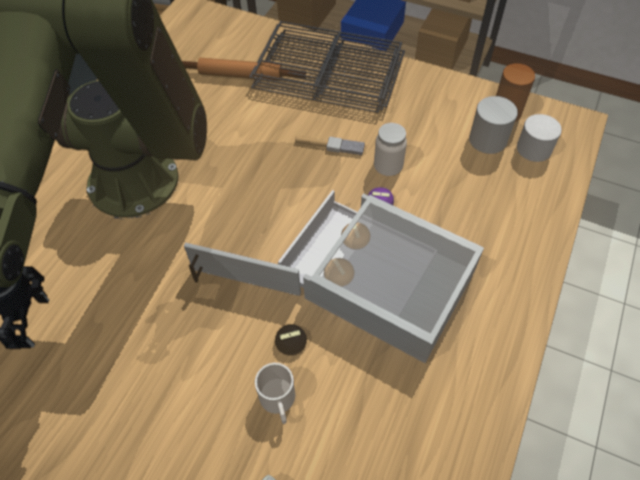

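View pics/top0.png

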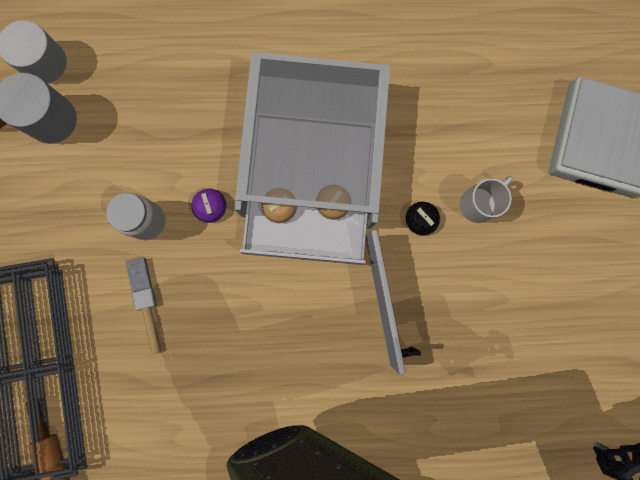

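View pics/wrist0.png

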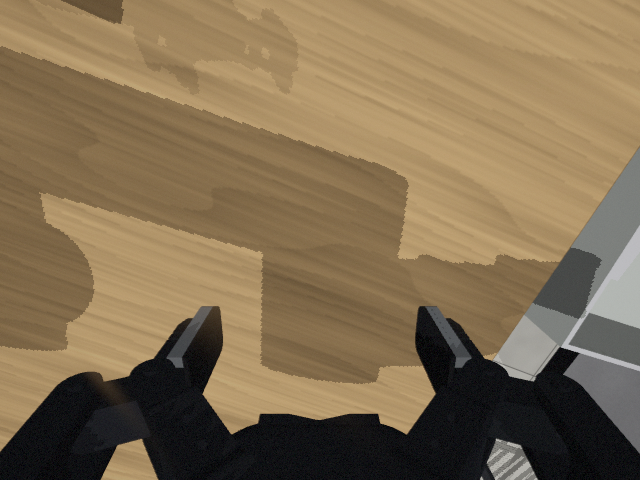

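The top view shows the tray plate running from (242,252) to (366,262). The door runs from its hinge near (371,233) to its free edge at (402,372). The real rolls are at (279,205) and (333,201). Their look-alikes are purple at (209,205) and black at (423,218). The mug is at (486,200), jar at (135,215) and brush at (145,300). Next I'll check a close crop.

```bash
python3 - <<'E'
import pickle,cv2
p=pickle.load(open("top0.pkl","rb"))
im=p["image"][40:390,230:440,::-1]
cv2.imwrite("pics/topcrop.png",cv2.resize(im[140:340],None,fx=3.8,fy=3,interpolation=cv2.INTER_CUBIC))
cv2.imwrite("pics/topcrop2.png",cv2.resize(im[0:200],None,fx=3.8,fy=3,interpolation=cv2.INTER_CUBIC))
E
```

```text
(no output)
```

View pics/topcrop.png

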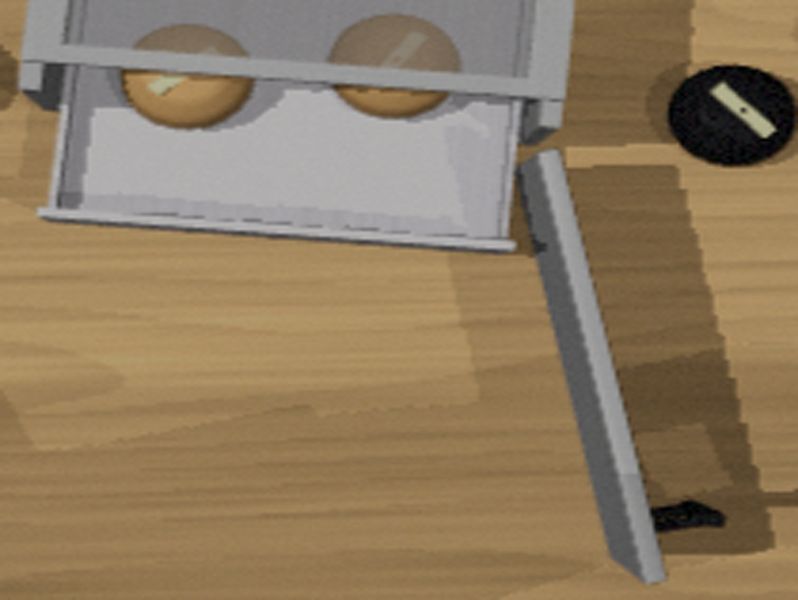

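View pics/topcrop2.png

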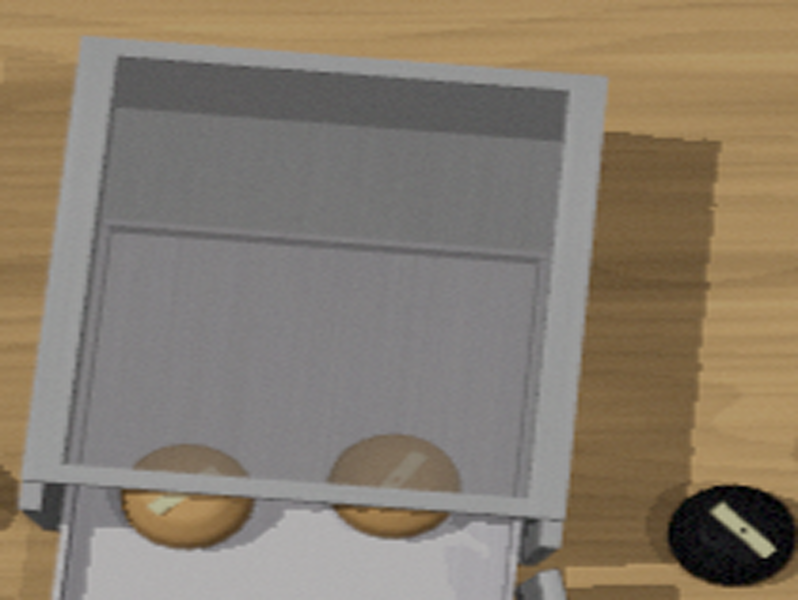

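```bash
cat > h.py <<'E'
import numpy as np
def ray(p,u,v,z):
    K=p["K"];T=p["pose"]
    d=T[:3,:3]@np.array([(u-K[0,2])/K[0,0],-(v-K[1,2])/K[1,1],-1.])
    c=T[:3,3]; return c+d*(z-c[2])/d[2]
def proj(p,X):
    K=p["K"];T=p["pose"]; c=T[:3,:3].T@(np.array(X)-T[:3,3])
    return K[0,0]*c[0]/-c[2]+K[0,2], K[1,1]*c[1]/c[2]+K[1,2]
E
python3 - <<'E'
import pickle;from h import *
p=pickle.load(open("top0.pkl","rb"))
c1=lambda u,v,z:ray(p,230+u/3.8-.37,180+v/3-.33,z)
c2=lambda u,v,z:ray(p,230+u/3.8-.37,40+v/3-.33,z)
for n,f,u,v,z in [("RL",c2,80,38,.115),("RR",c2,607,77,.115),("FL",c2,22,482,.115),("FR",c2,562,518,.115),("FL cheek",c2,22,513,.115),("FRcheek",c2,560,552,.115),
 ("plateL",c1,38,216,.087),("plateR",c1,514,250,.087),("plateLback",c1,40,207,.087),
 ("doorhinge outer",c1,562,150,.114),("doorhinge in",c1,522,160,.114),("door free out",c1,665,575,.114),("free in",c1,640,580,.114)]:
    print(n,f(u,v,z).round(4))
E
```

```text
RL [0.9396 0.1024 0.115 ]
RR [ 0.9085 -0.1755  0.115 ]
FL [0.64   0.1358 0.115 ]
FR [ 0.6102 -0.14    0.115 ]
FL cheek [0.6198 0.136  0.115 ]
FRcheek [ 0.5879 -0.1381  0.115 ]
plateL [0.5421 0.1323 0.087 ]
plateR [ 0.5133 -0.1149  0.087 ]
plateLback [0.548  0.1312 0.087 ]
doorhinge outer [ 0.5763 -0.1388  0.114 ]
doorhinge in [ 0.5702 -0.118   0.114 ]
door free out [ 0.305  -0.1798  0.114 ]
free in [ 0.3024 -0.1672  0.114 ]
```

```bash
python3 -m creep '{"linear":[[17,34,5],[34,68,10],[51,102,15],[68,136,20],[85,170,20],[102,204,20],[119,238,20],[136,272,20]],"twist":[[0,0,-3.6],[0,0,-7.2],[0,0,-10.8],[0,0,-14.4],[0,0,-18],[0,0,-21.6],[0,0,-25.2],[0,0,-29]],"hand":[40,40,40,40,40,40,40,40]}'
```

```text
clock: 1.62
eef_pos: [0.3489, -0.2335, 0.2515]
tool_rot: [3.141, -0.001, -0.113]
contact_force: [0.6, 0.3, -0.4]
grip_width: 0.472
```

```bash
python3 -m creep '{"linear":[[16,31,0],[32,62,0],[48,93,0],[64,124,0],[80,155,0],[96,186,0],[112,217,0],[126,248,0]],"twist":[[0,0,0],[0,0,0],[0,0,0],[0,0,0],[0,0,0],[0,0,0],[0,0,0],[0,0,0]],"hand":[40,40,40,40,40,40,40,40]}'
python3 -m creep '{"linear":[[0,0,-30],[0,0,-60],[0,0,-90],[0,0,-120],[0,0,-145],[0,0,-165],[0,0,-165],[0,0,-165]],"twist":[[0,0,0],[0,0,0],[0,0,0],[0,0,0],[0,0,0],[0,0,0],[0,0,0],[0,0,0]],"hand":[40,40,40,40,40,40,40,40]}'
python3 - <<'E'
from bench import vision
import cv2,pickle
for n in ["top","wrist","scene"]:
    p=vision.get_image(n); cv2.imwrite(f"pics/{n}1.png",p["image"][:,:,::-1]); pickle.dump(p,open(f"{n}1.pkl","wb"))
E
```

```text
clock: 2.28
eef_pos: [0.4755, 0.0163, 0.2517]
tool_rot: [3.141, -0.001, -0.112]
contact_force: [-0.5, -1.1, -0.4]
grip_width: 0.467
clock: 2.95
eef_pos: [0.4754, 0.0163, 0.0866]
tool_rot: [3.141, 0.0, -0.113]
contact_force: [0.4, 0.1, -0.1]
grip_width: 0.472
```

View pics/wrist1.png

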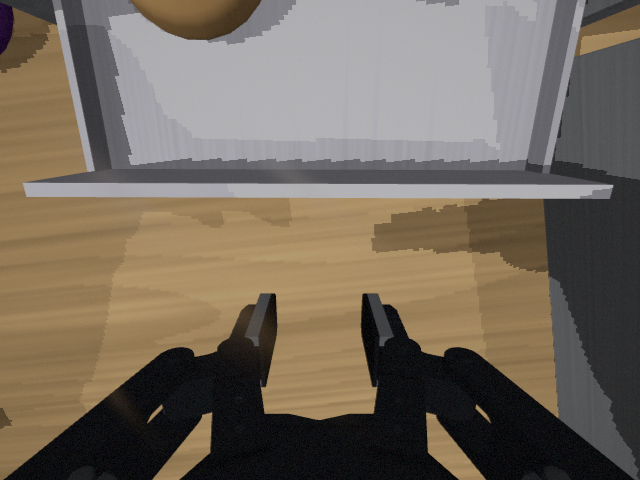

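View pics/scene1.png

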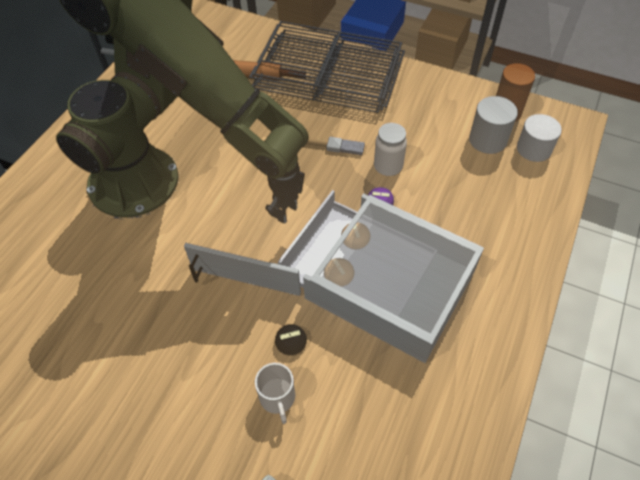

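The wrist view shows the plate edge level across row 190, from (25) to (612). The fingers are centred on it at column 319, and the nearest roll at (200,15) is well clear. I'll go lower and push along cabinet +x.

```bash
python3 -m creep '{"linear":[[0,0,-14],[0,0,-27],[6,-0.7,-27],[12,-1.3,-27],[18,-2,-27],[24,-2.7,-27],[29,-3.2,-27],[34,-3.8,-27]],"twist":[[0,0,0],[0,0,0],[0,0,0],[0,0,0],[0,0,0],[0,0,0],[0,0,0],[0,0,0]],"hand":[40,40,40,40,40,40,40,40]}'
python3 -m creep '{"linear":[[4,-0.4,0],[8,-0.9,0],[12,-1.3,0],[16,-1.8,0],[20,-2.2,0],[24,-2.7,0],[28,-3.1,0],[32,-3.6,0]],"twist":[[0,0,0],[0,0,0],[0,0,0],[0,0,0],[0,0,0],[0,0,0],[0,0,0],[0,0,0]],"hand":[40,40,40,40,40,40,40,40]}'
```

```text
clock: 3.77
eef_pos: [0.5112, 0.0124, 0.0617]
tool_rot: [3.142, -0.004, -0.113]
contact_force: [0.1, -0.7, -0.1]
grip_width: 0.467
clock: 4.43
eef_pos: [0.5425, 0.0089, 0.0616]
tool_rot: [3.141, -0.001, -0.112]
contact_force: [-9.3, 1.2, 6.9]
grip_width: 0.468
```

```bash
python3 -m creep '{"linear":[[4,-0.4,0],[8,-0.9,0],[12,-1.3,0],[16,-1.8,0],[20,-2.2,0],[24,-2.7,0],[28,-3.1,0],[32,-3.6,0]],"twist":[[0,0,0],[0,0,0],[0,0,0],[0,0,0],[0,0,0],[0,0,0],[0,0,0],[0,0,0]],"hand":[40,40,40,40,40,40,40,40]}'
python3 -m creep '{"linear":[[3,-0.3,0],[6,-0.7,0],[9,-1,0],[12,-1.3,0],[14,-1.6,0],[16,-1.8,0],[18,-2,0],[20,-2.2,0]],"twist":[[0,0,0],[0,0,0],[0,0,0],[0,0,0],[0,0,0],[0,0,0],[0,0,0],[0,0,0]],"hand":[40,40,40,40,40,40,40,40]}'
python3 - <<'E'
from bench import vision
import cv2,pickle
for n in ["top","wrist"]:
    p=vision.get_image(n); cv2.imwrite(f"pics/{n}2.png",p["image"][:,:,::-1]); pickle.dump(p,open(f"{n}2.pkl","wb"))
E
```

```text
clock: 5.1
eef_pos: [0.5739, 0.0054, 0.0616]
tool_rot: [3.141, 0.001, -0.112]
contact_force: [-10.4, 0.7, 7.8]
grip_width: 0.47
clock: 5.77
eef_pos: [0.5932, 0.0034, 0.0617]
tool_rot: [3.141, 0.004, -0.112]
contact_force: [-9.4, 1.2, 6.4]
grip_width: 0.47
```

View pics/wrist2.png

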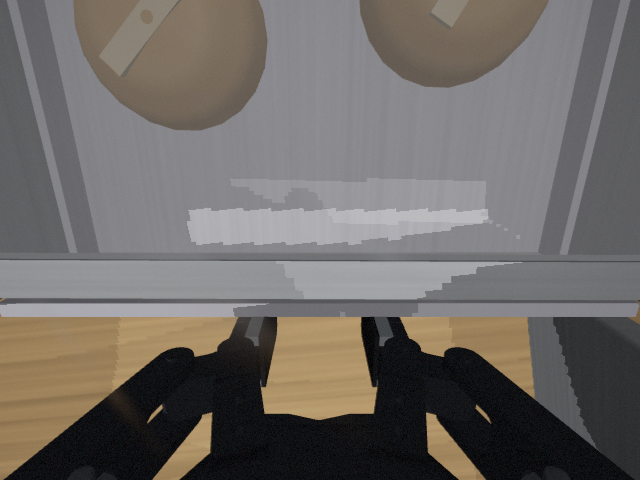

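View pics/top2.png

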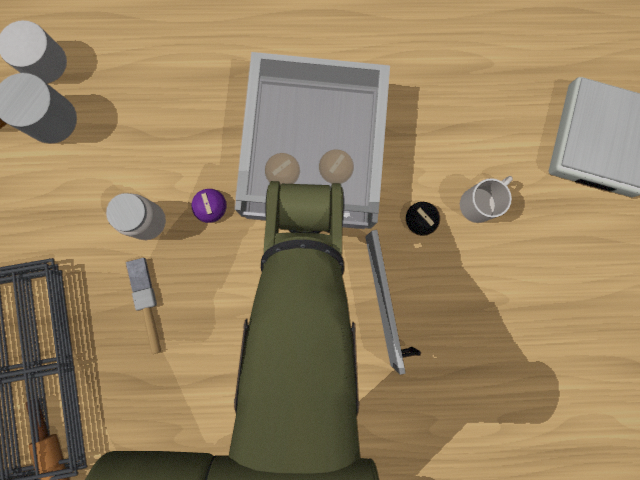

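The plate (row 310) is square and about 11 mm from home. The rolls are still upright. I'll creep on until the force rises.

```bash
python3 -m creep '{"linear":[[1.5,-0.2,0],[3,-0.3,0],[4.5,-0.5,0],[6,-0.7,0],[7,-0.8,0],[8,-0.9,0]],"twist":[[0,0,0],[0,0,0],[0,0,0],[0,0,0],[0,0,0],[0,0,0]],"hand":[40,40,40,40,40,40]}'
python3 -m creep '{"linear":[[1,-0.1,0],[2,-0.2,0],[3,-0.3,0]],"twist":[[0,0,0],[0,0,0],[0,0,0]],"hand":[40,40,40]}'
```

```text
clock: 6.37
eef_pos: [0.6009, 0.0026, 0.0617]
tool_rot: [3.141, 0.006, -0.112]
contact_force: [-9.4, 1.1, 6.5]
grip_width: 0.47
clock: 6.62
eef_pos: [0.6032, 0.0024, 0.0617]
tool_rot: [3.141, 0.008, -0.112]
contact_force: [-9.6, 0.7, 7.0]
grip_width: 0.468
```

```bash
for i in 1 2; do python3 -m creep '{"linear":[[1,-0.1,0],[2,-0.2,0]],"twist":[[0,0,0],[0,0,0]],"hand":[40,40]}'; done
```

```text
clock: 6.78
eef_pos: [0.6044, 0.0023, 0.0617]
tool_rot: [3.141, 0.011, -0.112]
contact_force: [-9.9, 0.5, 6.5]
grip_width: 0.467
clock: 6.95
eef_pos: [0.6056, 0.0022, 0.0617]
tool_rot: [3.141, 0.014, -0.112]
contact_force: [-9.1, 0.3, 6.1]
grip_width: 0.467
```

```bash
for i in 1 2; do python3 -m creep '{"linear":[[1,-0.1,0],[2,-0.2,0],[2,-0.2,0]],"twist":[[0,0,0],[0,0,0],[0,0,0]],"hand":[40,40,40]}'; done
```

```text
clock: 7.2
eef_pos: [0.607, 0.0021, 0.0617]
tool_rot: [3.141, 0.016, -0.112]
contact_force: [-7.4, 0.5, 6.1]
grip_width: 0.471
clock: 7.45
eef_pos: [0.6074, 0.0021, 0.0617]
tool_rot: [3.141, 0.021, -0.112]
contact_force: [-17.8, 0.8, 12.5]
grip_width: 0.466
```

```bash
python3 -m creep '{"linear":[[1,-0.1,0],[1.5,-0.2,0],[1.5,-0.2,0]],"twist":[[0,0,0],[0,-0.7,0],[0,-0.7,0]],"hand":[40,40,40]}'
python3 - <<'E'
from bench import vision
import cv2,pickle
for n in ["wrist"]:
    p=vision.get_image(n); cv2.imwrite(f"pics/{n}3.png",p["image"][:,:,::-1])
E
```

```text
clock: 7.7
eef_pos: [0.6076, 0.0022, 0.0617]
tool_rot: [-3.141, 0.013, -0.112]
contact_force: [-14.7, 1.3, 7.2]
grip_width: 0.468
```

View pics/wrist3.png

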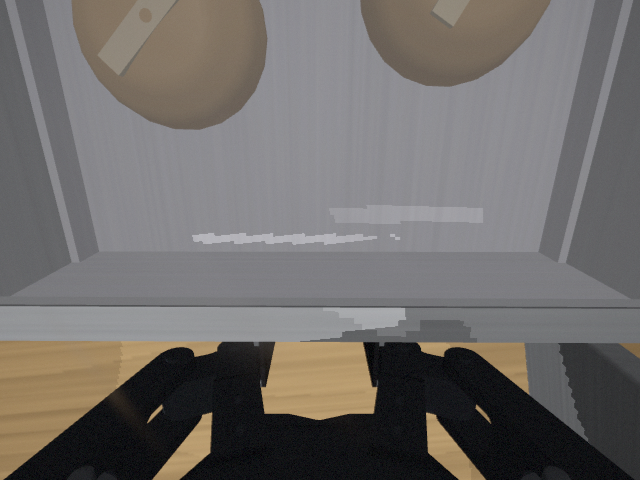

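The force rose to 18 N with no further travel, so the tray is at its stop. I'll back off, rise and recheck.

```bash
python3 -m creep '{"linear":[[-10,1.1,0],[-30,3.3,0],[-55,6,0],[-80,8.8,0],[-80,8.8,35],[-80,8.8,75],[-80,8.8,115],[-80,8.8,150]],"twist":[[0,-0.7,0],[0,-0.7,0],[0,-0.7,0],[0,-0.7,0],[0,-0.7,0],[0,-0.7,0],[0,-0.7,0],[0,-0.7,0]],"hand":[40,40,40,40,20,0,0,0]}'
python3 -m creep '{"linear":[[-8,-38,10],[-16,-76,20],[-24,-114,20],[-32,-152,20],[-40,-190,20],[-50,-228,20],[-60,-260,20],[-70,-280,20]],"twist":[[0,0,0],[0,0,0],[0,0,0],[0,0,0],[0,0,0],[0,0,0],[0,0,0],[0,0,0]],"hand":[0,0,0,0,0,0,0,0]}'
python3 - <<'E'
from bench import vision
import cv2,pickle
p=vision.get_image("top"); cv2.imwrite("pics/top4.png",p["image"][:,:,::-1]); pickle.dump(p,open("top4.pkl","wb"))
im=p["image"][40:390,230:440,::-1]
cv2.imwrite("pics/topcrop4.png",cv2.resize(im[140:340],None,fx=3.8,fy=3,interpolation=cv2.INTER_CUBIC))
E
```

```text
clock: 8.42
eef_pos: [0.5276, 0.0109, 0.2144]
tool_rot: [-3.14, -0.0, -0.112]
contact_force: [0.6, 0.3, 1.5]
grip_width: -0.003
clock: 9.08
eef_pos: [0.4567, -0.2719, 0.2344]
tool_rot: [-3.14, -0.0, -0.113]
contact_force: [0.8, -0.2, -0.1]
grip_width: -0.002
```

View pics/top4.png

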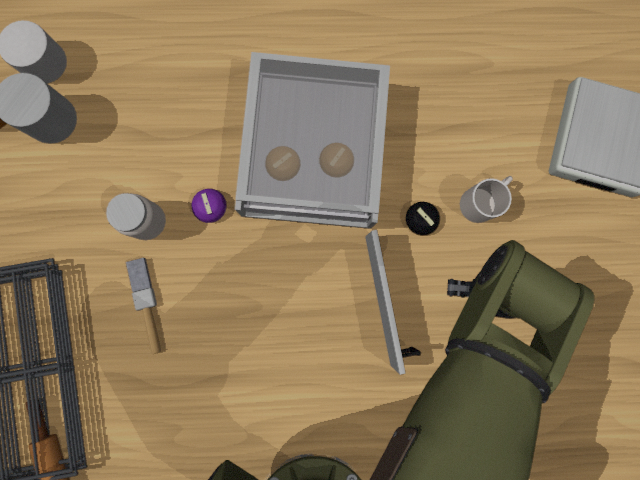

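View pics/topcrop4.png

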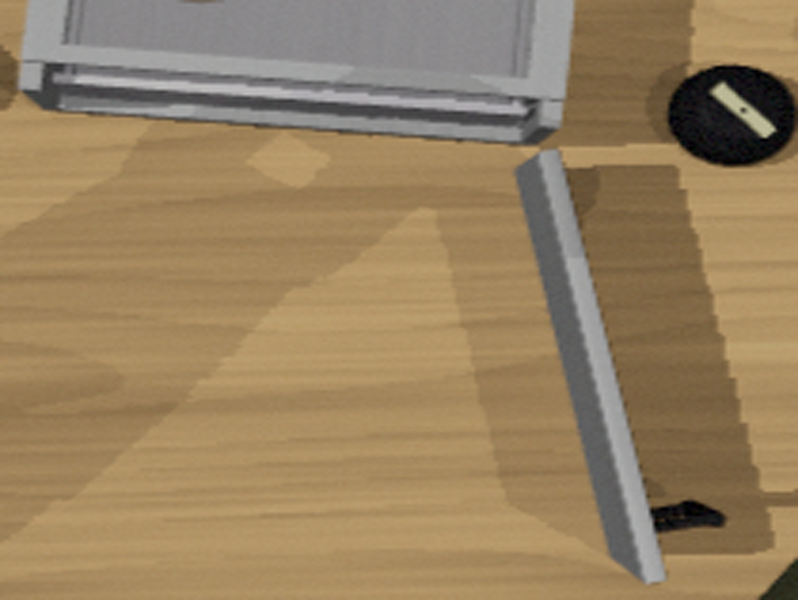

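The crop shows the tray plate behind the front plane, from (55,75) to (525,110), and the door still open at the same angle. Next I'll measure the plate depth and work out the door arc.

```bash
python3 - <<'E'
import pickle;from h import *
p=pickle.load(open("top4.pkl","rb"))
y=-.112;O=np.array([.605,-.001]);R=np.array([[np.cos(y),-np.sin(y)],[np.sin(y),np.cos(y)]])
for u,v in [(55,84),(300,97),(525,115)]:
    w=ray(p,230+u/3.8-.37,180+v/3-.33,.087)[:2]; print((R.T@(w-O)).round(4))
e=np.array([.4567,-.2719]);r=.185
for q in [2.0,1.9,1.8,1.6,1.4,1.2,1,.8,.6,.4,.3,.2,.1,0]:
    w=.015
    c=np.array([-.014,-.14])+r*np.array([-np.sin(q),np.cos(q)])+w*np.array([-np.cos(q),-np.sin(q)])
    W=O+R@c; print(q,(W*1000).round(1),((W-e)*1000).round(1))
E
```

```text
[0.0109 0.1255]
[ 0.0136 -0.0032]
[ 0.012  -0.1224]
2.0 [ 404.3 -210.5] [-52.4  61.4]
1.9 [ 398.  -193.1] [-58.7  78.8]
1.8 [ 393.5 -175.1] [-63.2  96.8]
1.6 [ 389.8 -138.2] [-66.9 133.7]
1.4 [ 393.6 -101.3] [-63.1 170.6]
1.2 [404.6 -66. ] [-52.1 205.9]
1 [422.5 -33.5] [-34.2 238.4]
0.8 [446.4  -5.2] [-10.3 266.7]
0.6 [475.5  17.8] [ 18.8 289.7]
0.4 [508.5  34.6] [ 51.8 306.5]
0.3 [526.1  40.4] [ 69.4 312.3]
0.2 [544.2  44.4] [ 87.5 316.3]
0.1 [562.7  46.6] [106.  318.5]
0 [581.2  47. ] [124.5 318.9]
```

```bash
python3 -m creep '{"linear":[[-28,20,0],[-57,37,0],[-57,37,-35],[-57,37,-70],[-57,37,-105],[-57,37,-140],[-57,37,-171],[-57,37,-171]],"twist":[[0,0,0],[0,0,0],[0,0,0],[0,0,0],[0,0,0],[0,0,0],[0,0,0],[0,0,0]],"hand":[0,0,0,0,0,0,0,0]}'
```

```text
clock: 9.8
eef_pos: [0.3962, -0.2352, 0.0586]
tool_rot: [-3.137, 0.007, -0.115]
contact_force: [-0.3, 0.7, -1.2]
grip_width: 0.002
```

```bash
python3 -m creep '{"linear":[[-1,15,4],[-2,30,4],[-3,44,4],[-3,52,4],[-4,60,4],[-5,69,4],[-6,79,4],[-6,88,4]],"twist":[[0,0,0],[0,0,0],[0,0,0],[0,0,0],[0,0,0],[0,0,0],[0,0,0],[0,0,0]],"hand":[0,0,0,0,0,0,0,0]}'
python3 - <<'E'
from bench import vision
import cv2,pickle
p=vision.get_image("top"); cv2.imwrite("pics/top5.png",p["image"][:,:,::-1])
E
```

```text
clock: 10.47
eef_pos: [0.3901, -0.1465, 0.0629]
tool_rot: [-3.137, 0.007, -0.115]
contact_force: [0.4, 0.1, 0.5]
grip_width: -0.003
```

View pics/top5.png

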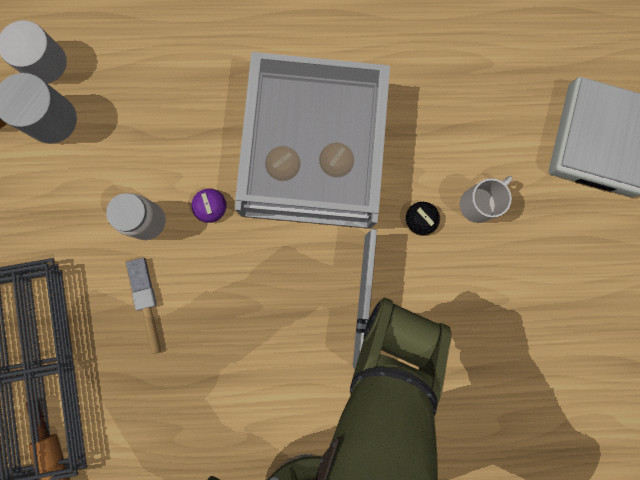

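The door is turning, now near 1.6 rad from (371,232) to (358,365). I'll continue along the arc.

```bash
python3 -m creep '{"linear":[[0,9,0],[0,18,0],[1,27,0],[2,36,0],[4,45,0],[6,54,0],[8,63,0],[11,72,0]],"twist":[[0,0,0],[0,0,0],[0,0,0],[0,0,0],[0,0,0],[0,0,0],[0,0,0],[0,0,0]],"hand":[0,0,0,0,0,0,0,0]}'
python3 -m creep '{"linear":[[3,9,0],[7,17,0],[11,25,0],[16,34,0],[21,42,0],[27,50,0],[33,57,0],[40,64,0]],"twist":[[0,0,0],[0,0,0],[0,0,0],[0,0,0],[0,0,0],[0,0,0],[0,0,0],[0,0,0]],"hand":[0,0,0,0,0,0,0,0]}'
python3 - <<'E'
from bench import vision
import cv2,pickle
p=vision.get_image("top"); cv2.imwrite("pics/top6.png",p["image"][:,:,::-1])
E
```

```text
clock: 11.18
eef_pos: [0.4011, -0.0724, 0.0627]
tool_rot: [-3.136, 0.008, -0.114]
contact_force: [0.7, -0.8, 0.6]
grip_width: 0.0
clock: 11.85
eef_pos: [0.4417, -0.0077, 0.0626]
tool_rot: [-3.136, 0.008, -0.114]
contact_force: [0.4, -0.1, -0.1]
grip_width: 0.003
```

View pics/top6.png

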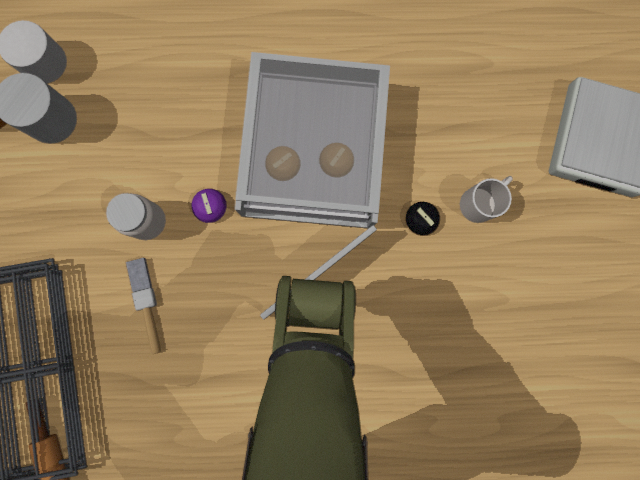

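The door is near 0.8 rad, with its free edge at (264,317). I'll continue, slower towards the end.

```bash
python3 -m creep '{"linear":[[5,5,0],[11,9,0],[17,13,0],[23,18,0],[30,23,0],[37,27,0],[44,31,0],[51,35,0]],"twist":[[0,0,0],[0,0,0],[0,0,0],[0,0,0],[0,0,0],[0,0,0],[0,0,0],[0,0,0]],"hand":[0,0,0,0,0,0,0,0]}'
python3 -m creep '{"linear":[[6,3,0],[12,6,0],[18,9,0],[24,11,0],[30,13,0],[36,15,0],[41,16,0],[46,17,0]],"twist":[[0,0,0],[0,0,0],[0,0,0],[0,0,0],[0,0,0],[0,0,0],[0,0,0],[0,0,0]],"hand":[0,0,0,0,0,0,0,0]}'
python3 - <<'E'
from bench import vision
import cv2,pickle
p=vision.get_image("top"); cv2.imwrite("pics/top7.png",p["image"][:,:,::-1])
E
```

```text
clock: 12.57
eef_pos: [0.4946, 0.0284, 0.0628]
tool_rot: [-3.136, 0.007, -0.114]
contact_force: [-0.6, -0.6, 0.1]
grip_width: 0.0
clock: 13.23
eef_pos: [0.5411, 0.0455, 0.0627]
tool_rot: [-3.136, 0.007, -0.114]
contact_force: [-0.4, -1.0, -0.1]
grip_width: -0.004
```

View pics/top7.png

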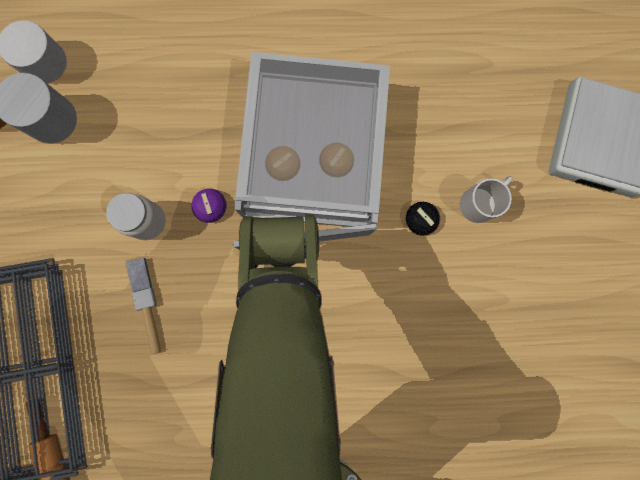

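```bash
python3 -m creep '{"linear":[[4,0.5,0],[8,0.8,0],[12,1,0],[16,1,0],[19,1,0],[22,1,0],[25,1,0],[28,1,0]],"twist":[[0,0,0],[0,0,0],[0,0,0],[0,0,0],[0,0,0],[0,0,0],[0,0,0],[0,0,0]],"hand":[0,0,0,0,0,0,0,0]}'
python3 -m creep '{"linear":[[2,0,0],[4,0,0],[6,0,0],[8,-0.5,0],[9.5,-0.7,0],[11,-0.9,0],[11,-0.9,0]],"twist":[[0,0,0],[0,0,0],[0,0,0],[0,0,0],[0,0,0],[0,0,0],[0,0,0]],"hand":[0,0,0,0,0,0,0]}'
```

```text
clock: 13.95
eef_pos: [0.57, 0.0465, 0.0629]
tool_rot: [-3.136, 0.007, -0.114]
contact_force: [-0.0, 0.2, -0.2]
grip_width: 0.002
clock: 14.53
eef_pos: [0.5812, 0.0455, 0.0629]
tool_rot: [-3.136, 0.006, -0.114]
contact_force: [-0.5, -0.3, 0.2]
grip_width: 0.002
```

```bash
for i in 1 2; do python3 -m creep '{"linear":[[1,-0.1,0],[2,-0.2,0],[3,-0.3,0],[3,-0.3,0]],"twist":[[0,0,0],[0,0,0],[0,0,0],[0,0,0]],"hand":[0,0,0,0]}'; done
```

```text
clock: 14.87
eef_pos: [0.5844, 0.0452, 0.0629]
tool_rot: [-3.136, 0.006, -0.114]
contact_force: [-0.3, 0.6, 0.3]
grip_width: 0.002
clock: 15.2
eef_pos: [0.586, 0.045, 0.0624]
tool_rot: [-3.136, 0.01, -0.114]
contact_force: [-11.6, 0.5, 4.6]
grip_width: 0.003
```

```bash
python3 -m creep '{"linear":[[1,-0.1,0],[1,-0.1,0],[1,-0.1,0],[1,-0.1,0]],"twist":[[0,0,0],[0,0,0],[0,0,0],[0,0,0]],"hand":[0,0,0,0]}'
python3 -m creep '{"linear":[[-1,0.1,0],[-3,0.3,0],[-10,1,0],[-25,3,0],[-50,6,0],[-80,9,0],[-80,9,30],[-80,9,60]],"twist":[[0,0,0],[0,0,0],[0,0,0],[0,0,0],[0,0,0],[0,0,0],[0,0,0],[0,0,0]],"hand":[0,0,0,0,0,0,0,0]}'
python3 -m creep '{"linear":[[-20,-20,20],[-40,-45,40],[-50,-80,60],[-60,-115,80],[-70,-150,90],[-80,-185,90],[-90,-220,90],[-100,-255,90]],"twist":[[0,0,0],[0,0,0],[0,0,0],[0,0,0],[0,0,0],[0,0,0],[0,0,0],[0,0,0]],"hand":[0,0,0,0,0,0,0,0]}'
python3 - <<'E'
from bench import vision
import cv2,pickle
p=vision.get_image("top"); cv2.imwrite("pics/top8.png",p["image"][:,:,::-1]); pickle.dump(p,open("top8.pkl","wb"))
im=p["image"][160:290,220:430,::-1]
cv2.imwrite("pics/topcrop8.png",cv2.resize(im,None,fx=3.8,fy=3.8,interpolation=cv2.INTER_CUBIC))
E
```

```text
clock: 15.53
eef_pos: [0.5859, 0.045, 0.062]
tool_rot: [-3.137, 0.014, -0.114]
contact_force: [-9.8, 0.5, 1.5]
grip_width: -0.001
clock: 16.2
eef_pos: [0.5032, 0.0542, 0.1214]
tool_rot: [-3.137, 0.018, -0.114]
contact_force: [0.2, -0.2, 0.4]
grip_width: 0.004
clock: 16.87
eef_pos: [0.4021, -0.2022, 0.2119]
tool_rot: [-3.138, 0.017, -0.114]
contact_force: [0.9, -0.3, 0.4]
grip_width: 0.001
```

View pics/top8.png

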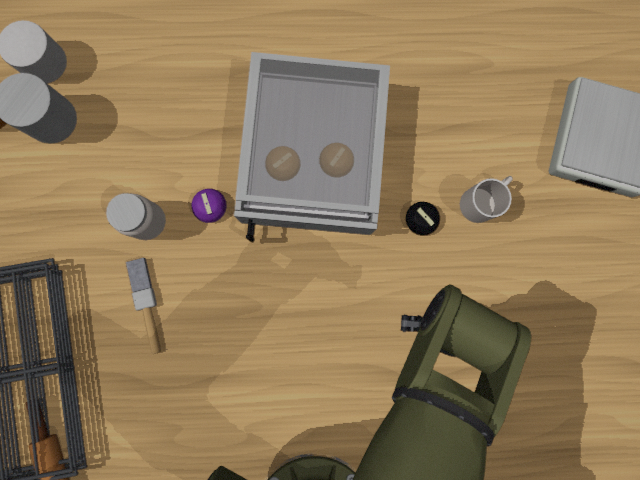

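View pics/topcrop8.png

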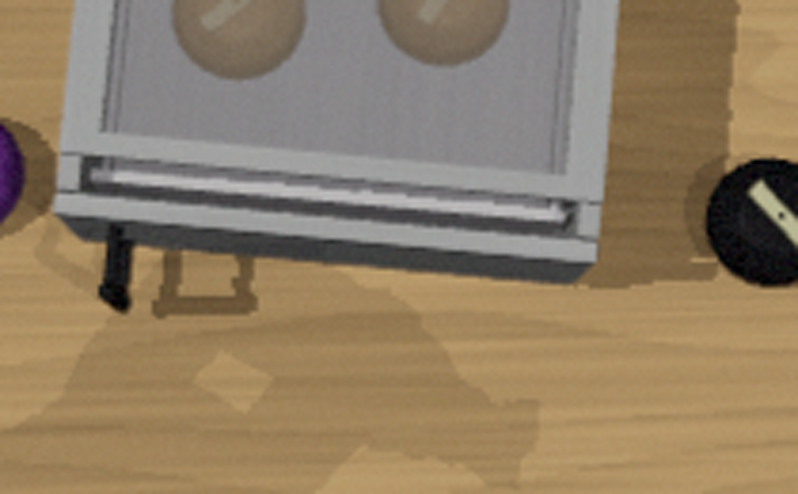

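The crop shows the door flush with the cheeks at both ends, left (58,193) and right (598,240). The plate is behind it and both rolls are in place. The jar, brush and mug haven't moved, and the arm is clear, so I'll hand in.

```bash
python3 - <<'E'
from bench import workorder,sensors
s=sensors.observe(); print(s["contact_force"],abs(s["qd"]).max())
print(workorder.close_job())
E
```

```text
[-1.20544544 -1.1505165   0.25254019] 0.16612475502666496
the job is handed in; nothing more can be done
None
```

I pushed the tray in with two half-open fingertips until it stopped, then swung the door shut with closed fingers on its outer face. I backed the arm clear and handed in at about 17 s of the 64 s allowed. No verdict came back, so this rests on my own checks:

- **Tray:** the force rose from about 9 to 18 N with no further travel. With the door still open, the top camera put the plate about 11 to 14 mm inside the front plane. The target is 10 mm, so it reads 1 to 4 mm deep against a 6 mm limit. I think that is measurement error, because the tray was against its stop.
- **Door:** it stopped against about 10 N. In the last picture it is flush with the cabinet front at both ends. I judged this by eye and did not measure the angle.
- **Everything else:** the rolls look upright on the tray and were not touched. The jar, brush and mug sit at the same pixels as at the start.
- **Arm at hand-in:** it was clear of everything, but had not fully settled, with one joint still reading 0.17 rad/s.

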